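Pin the veneer press jig shut and hold it

ROBOT

A 7-joint arm with a two-finger parallel gripper is mounted at the origin on the work surface. World frame = base frame: x ahead of the robot, y to its left, z up, the work surface at z = 0. Lengths are in m, angles in rad, forces in N, time in s.
With the tool pointing down it reaches from about 0.35 to 0.9 m from the base axis. Payload 8.1 kg.
Tool frame: the origin (TCP) lies on the centre line of the jaws, within the pads' length; the fingertips stand 19 mm ahead of it and the grasp point (between the pads) is the TCP (arm.tip_reach is the distance from the TCP to the fingertips, in m); z points along the fingers, y is the line along which they close (so a half turn about z gives the same grasp; the last joint's range is limited). The gripper opens to 92 mm and grips with 3 to 60 N. Pads are 19 mm wide; open, the fingers measure 130 mm over their backs; the gripper's body (75 mm by 190 mm) begins 47 mm behind the grasp point.
Start: joints at [-1.223, 0.434, 0.025, 1.573, -0.012, 1.134, -0.075], TCP at [0.272, 0.563, 0.246] pointing down, gripper open.
Joint ranges: [-2.62, 2.62], [-0.44, 2.09], [-1.27, 1.32], [0.08, 2.57], [-1.32, 4.46], [0.12, 2], [-2.74, 2.74]. Speed limits (rad/s): [2.22, 2.22, 3.01, 3.01, 3.14, 3.14, 3.14].

INTERFACE

Orientations are given as a rotation vector (axis times angle).
In Python, from cell import arm gives the robot as it stands.
- The arm moves only by the tool arm_command, never from a script. Its argument "targets" is a list that holds one entry, the list of rows, each a list of 6 numbers: the shift along the tool's x, y, z in m, then the turn, a rotation vector about the tool's x, y, z in rad. A call has 1 to 10 rows; each row shifts and turns the commanded pose from where the row before left it, along the tool's axes as they then stand; what a row does not reach is not made up. A row lasts 1/8 s, in which the tool goes at most 62.5 mm and 10.7 degrees, less where a joint would pass 70% of its speed; a pose out of reach is approached as far as the arm can. A call with a gripper value outside its range is refused whole. "jaw" is the finger opening in m, from 0 to 0.0918, set as the call begins (left out, the last holds). The fingers move at their own pace and stop on an object; "newtons" is the grip in N (left out, the last holds). Time passes only in rows, so rows that do not move let the fingers close. It gives the time, the measured TCP pose, the force, the opening and the grip force at its end, in the units of the state.
- arm.observe(): the state, without advancing time (a new reading comes with each control period).
- arm.get_image(name): name is "side" or "top"; returns a dict with "pixels" (480x640x3 uint8, red, green, blue), "z_map" (480x640 float32, m along the optical axis (not along the pixel's ray), 0 where there is no reading), "fx", "fy", "cx", "cy" (pixels), "xyz" and "rotation" of the camera in the world. Camera axes: x right, y down, z forward; pixel columns grow to the right and rows downward; lengths in m; the calibration is good to about 2 mm. A picture is of the moment at which its call begins.
- arm.sign_off(): hands the job in; it is judged then, once.
The state is a dict: "clock": time; "joints": joint angles; "dq": joint speeds; "joint_efforts": joint torques, N m; "position": TCP position; "ee_rot": TCP orientation; "force": force on the tool from outside, world axes, zero at the start; "ft_torque": the same for the moment, N m; "width": opening from 0.0 (shut) to 1.0 (fully open); "gripper_force": force on a finger pad.
Only numpy, scipy, OpenCV 4.12 (cv2) and the standard library are available. Lean on these libraries where they do the work, as an engineer would, in place of code of your own. Each camera call takes 0.05 s, during which the arm holds its last target. There are 200 camera calls.

TASK

Slide the small veneered panel along its guides, under their lips, fully home against the stop of the open press jig, and only then swing the hinged leaf shut over it. Then take the red-handled pin from its block and push it down through the sprung steel plate, the leaf and the base, and finish while still gripping the pin and pressing it down, so that the plate stays pushed right down and the jig is held shut by the pin alone, without the gripper touching leaf or plate. Leave the glue bottle, tape reel, ear defenders and chisel where they are.

Things in the scene. Friction and masses are not known exactly. Their poses are not given: they have to be found in the camera images.
- jig: Press jig fixed to the bench: plywood base 24 mm thick, x -110..+100, y -80..+80 mm in its own frame. Origin on the bench (z = 0); x points from the open loading end to the hinge end. Two aluminium guide strips along x, from -90 to +80 mm, inner faces at y = +-46.5 mm, tops at z 42 mm, each with a lip overhanging 6 mm inward at z 38..42 mm. Hinge line along y at x = 85, z = 44 mm.
- stop_face (a point): Middle of the wooden stop's face that the panel meets: jig x = 72, y = 0, z = 30 mm. Axes as the jig.
- base_hole (a point): Centre of the mouth of the vertical through hole in the base, 15 mm in diameter, at jig x = -34, y = 0, z = 24 mm (base top). It is 24 mm deep, down to the bench.
- leaf (a joint): Angle (rad) of the hinged wooden leaf: 0 shut (level, underside 44 mm above the bench), grows as it opens, up to 1.75. 147 mm from hinge to free edge, 150 mm wide, 12 mm thick, 0.25 kg, cork pad below. Starts at 1.15 to 1.4, leaning towards the loading end. Stiff hinge (0.42 N m): stays where left; 2 to 6 N at the free edge moves it. Shut it by pushing its back near the free edge.
- leaf_hinge (a point): Middle of the hinge line, level with the underside of the leaf. The axes turn with the leaf: x from free edge to hinge, z out of its upper (back) face.
- leaf_edge (a point): Middle of the free edge of the leaf, on its upper (back) face: 147 mm from the hinge line and 12 mm above the underside. Axes as leaf_hinge.
- press_plate (a joint): How far (m) the sprung steel plate is pressed towards the leaf: 0 = up, 0.006 = right down on its stop. The spring gives 3 N at 0 and 9 N at 0.006.
- plate_hole (a point): Centre of the 16 mm hole on the top face of the sprung steel plate (38 x 38 x 8 mm) on brass studs above the leaf; 119 mm from the hinge line. The leaf has a 15 mm hole under it. Leaf shut and plate up, this point is 70 mm above the bench, straight above base_hole. Axes turn with the leaf.
- panel_center (a point): Centre of the loose dark panel with light inlay squares: 84 (along jig x) x 90 x 12 mm, 0.08 kg, flat on the base between the guides (its centre 30 mm above the bench), 1.5 mm play each side, 2 mm under the lips. Starts 40 to 65 mm short of home. Home: centre at jig x = +30, trailing edge at jig x = -12 mm. Push it by the middle of its trailing edge.
- pin_grip (a point): Grip point of the loose upright pin: on its axis, 30 mm above the underside of its brass collar. Red handle 22 mm across, 5 to 50 mm above that underside; collar 28 mm across, 5 mm thick, rests on the block; steel shank 12 mm across, 56 mm long, its last 12 mm tapering to a 5 mm tip. 0.09 kg. z points from tip to handle.
- pin_tip (a point): The lower tip of the pin, on its axis, 86 mm below pin_grip. With the pin fully through and the plate right down the tip is 8 mm above the bench.
- pin_block: Fixed light wooden block 70 x 70 x 65 mm tall that holds the pin in a 16 mm hole 60 mm deep. Origin at the centre of its underside.
- tape_reel_mid (a point): Centre of a white tape reel lying flat, 84 mm in diameter, 32 mm tall. To be left alone. It and the pin block may stand on either side of the jig.
- glue_bottle_mid (a point): Centre of an upright white glue bottle with red cap, 56 mm in diameter, 150 mm tall. To be left alone.
- ear_defenders: Red ear defenders lying on the bench, about 130 x 215 x 80 mm. Origin between the cups, on the bench. To be left alone.
- chisel: Chisel with a wooden handle lying along its x axis, 240 mm long, 30 mm thick; origin at the middle, on the bench. To be left alone.
Mind the look-alikes: they are no part of the job. There is more than one size of the part that bears panel_center; the job needs the largest.

How it is judged:
On the way, in this order (a step that is already met when the one before it is completed fails the run):
1. the panel is home against the stop (within 3 mm) while the leaf still stands open (x of panel_center in the frame of jig between 0.027 and 0.033 m and value of joint leaf above 0.6 rad), for 0.1 s.
2. the leaf is shut over the panel (x of panel_center in the frame of jig above 0.027 m and value of joint leaf below 0.05 rad), for 0.2 s.
At the end, for the whole second after the job is handed in: Panel within 3 mm of home, leaf shut (under 0.03 rad), pin upright in all holes, tip within 5 mm of the base hole axis and under 12 mm above the bench, its collar pressing the plate down 4.5 mm or more, pin in the fingers (over 2 N), robot not touching leaf or plate (x of panel_center in the frame of jig between 0.027 and 0.033 m and value of joint leaf below 0.03 rad and value of joint press_plate above 0.0045 m and horizontal distance between pin_tip and base_hole below 0.005 m and height (world z) of pin_tip below 0.012 m and angle between pin_tip's own z axis and vertical below 0.12 rad and contact force between the fingers and pin above 2 N and contact force between pin and press_plate above 3 N and contact force between each of the arm, the fingers and leaf below 0.5 N); the arm keeps its last pose, push and grip.
It fails at once if the tape reel is moved more than 30 mm (distance of tape_reel_mid from where it was at the start of the episode above 0.03 m).
It fails at once if the glue bottle is moved more than 30 mm (distance of glue_bottle_mid from where it was at the start of the episode above 0.03 m).
It fails at once if the ear defenders is moved more than 30 mm (distance of ear_defenders from where it was at the start of the episode above 0.03 m).
It fails at once if the chisel is moved more than 30 mm (distance of chisel from where it was at the start of the episode above 0.03 m).
It also fails if it takes over 67 s, if anything falls off the work surface, if the arm or the gripper's body presses on something with over 40 N, if the wrist force passes 120 N, or if a joint passes its speed limit or range.

## Working session

There is one attempt and no reset: what is moved stays moved. The work goes in short steps, Python scripts to look and compute and a tool call to move; the robot and the scene stay as the last step left them, time stands still between calls to the robot, and variables do not carry over. Pictures are saved under pics/ and viewed, at most 10 in all, crops included, and the job is handed in when it is done.

Besides the shell and the picture viewer there is one more tool, called by a JSON object that holds its "method" and its "body", one argument or row to a line. arm_command: Moves the arm, as the interface text tells. Its arguments: {"type":"object","properties":{"targets":{"type":"array","items":{"type":"array","items":{"type":"array","items":{"type":"number"}}}},"jaw":{"type":"number"},"newtons":{"type":"number"}},"required":["targets"]}

```bash
mkdir -p pics; cat > h.py <<'E'
from cell import arm
import numpy as np, cv2
from scipy.spatial.transform import Rotation as R
def grab(n,f=None):
    im=arm.get_image(n); np.savez(f'{n}.npz',**im)
    if f: cv2.imwrite(f'pics/{f}.png',im['pixels'][:,:,::-1])
    return im
def rot(im):
    r=np.array(im['rotation'],float)
    return r if r.shape==(3,3) else R.from_rotvec(r).as_matrix()
def cloud(im):
    v,u=np.mgrid[:480,:640]; z=im['z_map']
    p=np.stack([(u-im['cx'])/im['fx']*z,(v-im['cy'])/im['fy']*z,z],-1)
    w=p@rot(im).T+np.array(im['xyz']); w[z<=0]=np.nan
    return w
E
python3 - <<'E'
from h import *
for n in('top','side'):
    im=grab(n,n+'0'); print(n,im['xyz'],im['rotation'],im['fx'],im['cx'],im['cy'])
s=arm.observe(); print(s, arm.tip_reach)
E
```

```text
top [ 0.30375229 -0.11676796  1.3766481 ] [-2.14483589  2.10026446 -0.20270872] 453.7543364337992 322.4687688847382 236.23484114523572
side [-0.1296486  -1.02259339  0.84098902] [-2.06455184  0.66520604 -0.38522822] 602.4661846491598 320.79002904739633 238.22223756837587
{'clock': 0.1, 'joints': array([-1.22258898,  0.43517629,  0.02495557,  1.57399228, -0.01160401,
        1.13403039, -0.07509564]), 'dq': array([-1.34550251e-03, -1.82477802e-03, -9.88870893e-04, -1.25207059e-03,
       -3.93725901e-04,  3.78339562e-04, -2.00996602e-05]), 'joint_efforts': array([ 3.35363547e-03, -6.69124460e+01,  9.87769514e-01, -3.15145326e+01,
       -6.05761050e-02,  3.72491253e-02,  5.25820121e-05]), 'position': array([0.27215229, 0.56214831, 0.2450143 ]), 'ee_rot': array([-7.02175994e-01, -3.06190279e+00,  2.27229773e-03]), 'force': array([ 0.27645842,  0.29389589, -0.04568045]), 'ft_torque': array([-0.01195391, -0.02155883, -0.01119059]), 'gripper_force': 0.0, 'width': 0.9995698165059942} 0.019
```

View pics/top0.png

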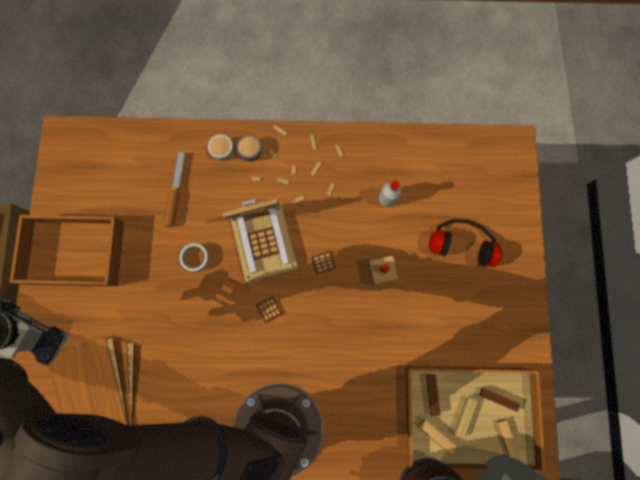

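View pics/side0.png

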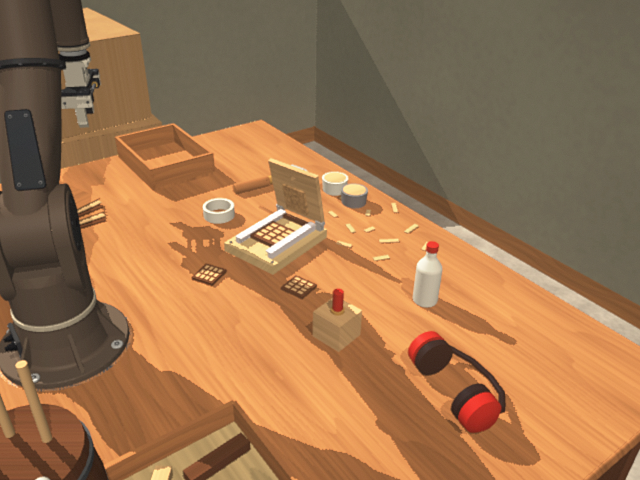

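Top view: candidates for the panel are the tile in the jig at (262,243), the largest, and two smaller look-alikes at (322,262) and (269,308). I choose the one in the jig. Pin and block are at (384,268), reel at (194,257), bottle at (390,193), ear defenders at (465,243) and chisel at (176,190). In the side view the leaf is open, leaning towards the robot at (298,190).

```bash
python3 - <<'E'
from h import *
a=dict(np.load('top.npz')); c=a['pixels'][190:300,215:415,::-1]
cv2.imwrite('pics/crop1.png',cv2.resize(c,None,fx=4,fy=4,interpolation=cv2.INTER_CUBIC))
w=cloud(a)
np.set_printoptions(precision=4,suppress=True)
# base-top points
reg=np.zeros((480,640),bool); reg[195:290,220:305]=1
z=w[...,2]
for lo,hi,nm in((.018,.030,'base'),(.032,.039,'panel'),(.039,.046,'guides')):
    m=reg&(z>lo)&(z<hi); print(nm,m.sum(),np.nanmean(w[m],0))
m=reg&(z>.018)&(z<.046); p=w[m][:,:2].astype(np.float32)
r=cv2.minAreaRect(p); print('rect',r, cv2.boxPoints(r))
b=np.zeros((480,640),bool); b[245:290,360:410]=1
m=b&(z>.055)&(z<.072); print('block',m.sum(),cv2.minAreaRect(w[m][:,:2].astype(np.float32)))
m=b&(z>.085); print('pin',m.sum(),w[m].mean(0),w[m].max(0),w[m].min(0))
m=reg&(z>.06); q=w[m]; print('leaf',m.sum(),q.min(0),q.max(0))
E
```

```text
base 1794 [0.5264 0.0583 0.0231]
panel 813 [0.5441 0.065  0.0358]
guides 590 [0.5464 0.0647 0.0416]
rect ((0.5412081480026245, 0.06378380209207535), (0.20727528631687164, 0.16019180417060852), 16.372867584228516) [[ 0.4192  0.1114]
 [ 0.4644 -0.0423]
 [ 0.6632  0.0162]
 [ 0.6181  0.1698]]
block 528 ((0.4594123363494873, -0.29436635971069336), (0.07015090435743332, 0.07096750289201736), 13.088552474975586)
pin 57 [ 0.4584 -0.2929  0.1103] [ 0.4677 -0.2839  0.1199] [ 0.4491 -0.304   0.0867]
leaf 529 [0.5811 0.0099 0.0609] [0.6553 0.1552 0.1938]
```

View pics/crop1.png

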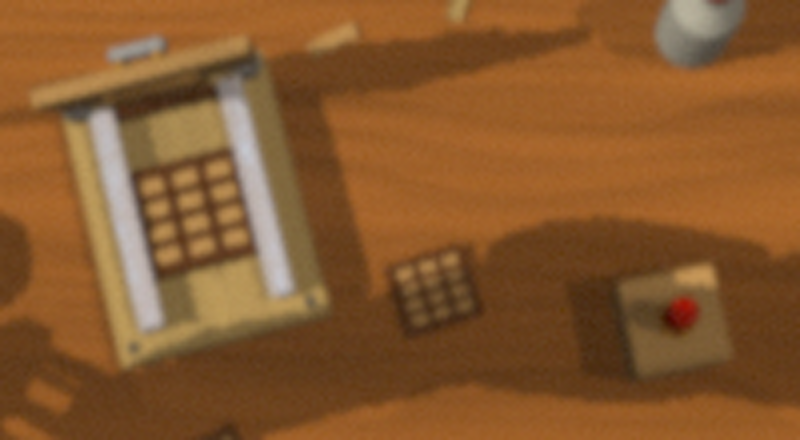

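The close crop confirms the choice: the jig panel (crop 130–258 × 150–275) is clearly larger than the loose tile at (435,290). The pin's red handle is at crop (683,312), on its block.

```bash
cat >> h.py <<'E'
A=np.deg2rad(16.37); O=np.array([.5473,.0656])
J=np.array([[np.cos(A),-np.sin(A)],[np.sin(A),np.cos(A)]])
def tj(p): p=np.array(p,float).copy(); p[...,:2]=(p[...,:2]-O)@J; return p
def st():
    s=arm.observe(); M=R.from_rotvec(s['ee_rot']).as_matrix()
    Jm=np.eye(3); Jm[:2,:2]=J
    print('t',round(s['clock'],2),'jig mm',(tj(s['position'])*1000).round(1),'tool axes in jig\n',(Jm.T@M).round(3),'\nF jig',(Jm.T@s['force']).round(1),'grip',s['gripper_force'],s['width'],'q',s['joints'].round(2))
E
python3 - <<'E'
from h import *
a=dict(np.load('top.npz')); w=tj(cloud(a))*1000
np.set_printoptions(precision=1,suppress=True)
z=w[...,2]
m=(abs(w[...,1])<38)&(w[...,0]<0)&(w[...,0]>-108)
h=[(x,np.nanmedian(z[m&(abs(w[...,0]-x)<2.5)]).round(1)) for x in range(-95,0,5)]; print(h)
reg=np.zeros((480,640),bool); reg[185:290,215:305]=1
m=reg&(abs(w[...,1])<75)&(z>70); q=w[m]
r=q[(abs(q[:,1])>30)]; 
for zz in range(80,200,20):
    s=r[abs(r[:,2]-zz)<10]; print(zz,len(s),s.mean(0) if len(s) else '', s[:,0].min() if len(s) else '', s[:,0].max() if len(s) else '')
# guides in jig y
m=reg&(z>39.5)&(z<46)&(w[...,0]<40)&(w[...,0]>-85); y=w[m][:,1]; print('guide y',y[y>0].mean(),y[y<0].mean(),y[y>0].max(),y[y<0].min())
b=np.zeros((480,640),bool); b[175:215,370:410]=1
m=b&(z>30); print('bottle',w[m].mean(0),w[m].max(0),w[m].min(0))
b=np.zeros((480,640),bool); b[245:290,360:410]=1
m=b&(z>105); print('pin',m.sum(),w[m].mean(0))
# side view
a=dict(np.load('side.npz')); w=tj(cloud(a))*1000; z=w[...,2]
m=(abs(w[...,0]-30)<60)&(abs(w[...,1])<75)&(z>100)&(z<200)
q=w[m]
for zz in range(110,200,15):
    s=q[abs(q[:,2]-zz)<5]; print('side leaf',zz,len(s),np.median(s,0) if len(s) else '')
g=(abs(w[...,1])<72)&(w[...,0]<-60)&(w[...,0]>-108)&(z>15)&(z<30); print('side base z',np.median(z[g]))
C=tj(np.array([.4594,-.2944,0])); C*=1000;print('block',C)
m=(np.hypot(w[...,0]-C[0],w[...,1]-C[1])<25)&(z>75); q=w[m]; print('side pin',len(q),q.mean(0),q.max(0),q.min(0))
g=(abs(w[...,0]-C[0])<30)&(abs(w[...,1]-C[1])<30)&(z>55)&(z<70); print(np.median(z[g]))
st()
E
```

```text
[(-95, np.float64(23.1)), (-90, np.float64(23.4)), (-85, np.float64(23.0)), (-80, np.float64(22.5)), (-75, np.float64(22.3)), (-70, np.float64(22.1)), (-65, np.float64(22.3)), (-60, np.float64(22.8)), (-55, np.float64(22.9)), (-50, np.float64(34.1)), (-45, np.float64(34.6)), (-40, np.float64(35.3)), (-35, np.float64(35.2)), (-30, np.float64(35.1)), (-25, np.float64(35.1)), (-20, np.float64(35.5)), (-15, np.float64(35.1)), (-10, np.float64(34.7)), (-5, np.float64(34.9))]
80 13 [77.1 -5.5 80.5] 70.48187230541696 79.71819513120572
100 13 [ 73.1  -5.5 100.5] 67.90120124077133 75.65814832908609
120 21 [ 67.    5.2 120.2] 61.19882866490105 71.49329573497299
140 17 [ 65.7  -0.3 136.8] 63.680984117267556 67.12117900439435
160 19 [ 61.   -7.9 159.6] 58.73243944454509 63.182685055752266
180 136 [ 60.3  -0.7 186.5] 54.62202130947688 67.3427537429472
guide y 45.547392992299216 -46.47342700710186 58.530430734410885 -58.56093803580252
bottle [  22.5 -399.1  100.4] [  56.4 -378.6  154.8] [   0.9 -433.4   31.3]
pin 46 [-185.8 -320.1  113.8]
side leaf 110 136 [ 69.8  -7.5 110. ]
side leaf 125 160 [ 67.5  -9.5 125.7]
side leaf 140 145 [ 66.5  -3.1 139.9]
side leaf 155 158 [ 63.4  -7.8 154.7]
side leaf 170 147 [ 60.   -6.1 169.9]
side leaf 185 280 [ 59.8  -3.1 186.8]
side base z 23.01571354986781
block [-185.8 -320.6    0. ]
side pin 221 [-190.2 -324.8   98.8] [-175.1 -311.1  117.5] [-198.4 -333.4   75. ]
64.02928810423492
t 0.1 jig mm [-124.  554.  245.] tool axes in jig
 [[-0.7  0.7 -0. ]
 [ 0.7  0.7 -0. ]
 [-0.  -0.  -1. ]] 
F jig [ 0.3  0.2 -0. ] grip 0.0 0.9995698165059942 q [-1.2  0.4  0.   1.6 -0.   1.1 -0.1]
```

{"method": "arm_command", "body": {
  "targets": [
    [[0,0,0,0,0,-0.1855],[0,0,0,0,0,-0.1855],[0,0,0,0,0,-0.1855],[0,0,0,0,0,-0.1855],[0,-0.06,0,0,0,0],[0,-0.06,0,0,0,0],[0,-0.06,0,0,0,0],[0,-0.06,0,0,0,0],[0,-0.06,0,0,0,0],[0,-0.06,0,0,0,0]]
  ],
  "jaw": 0,
  "newtons": 30
}}

```text
clock: 1.35
position: [0.3758, 0.2156, 0.2456]
ee_rot: [-0.456, 3.108, -0.0]
force: [1.1, 0.3, -0.3]
width: 0.01
gripper_force: 0.0
```

{"method": "arm_command", "body": {
  "targets": [
    [[0,-0.06,0,0,0,0],[0,-0.06,0,0,0,0],[0,-0.06,0,0,0,0],[0,0,0,0,0,0],[0,0,0,0,0,0]]
  ]
}}

```text
clock: 1.98
position: [0.4271, 0.0455, 0.2455]
ee_rot: [0.455, -3.108, -0.0]
force: [0.8, 0.4, 0.1]
width: 0.006
gripper_force: 0.0
```

```bash
python3 -c "from h import *;st()"
```

```text
t 1.98 jig mm [-121.    14.6  245.5] tool axes in jig
 [[-1.    -0.005 -0.   ]
 [-0.005  1.     0.   ]
 [ 0.     0.    -1.   ]] 
F jig [0.9 0.1 0.1] grip 0.0 0.005533867657143907 q [-0.36  0.11  0.15  2.03 -0.02  1.    1.65]
```

{"method": "arm_command", "body": {
  "targets": [
    [[-0.018,-0.0146,0.05,0,0,0],[-0.018,0,0.05,0,0,0],[0,0,0.045,0,0,0],[0,0,0.03,0,0,0],[0,0,0.012,0,0,0],[0,0,0.011,0,0,0],[0,0,0,0,0,0],[0,0,0,0,0,0]]
  ]
}}

```text
clock: 2.98
position: [0.4666, 0.0418, 0.0485]
ee_rot: [-0.456, 3.107, 0.0]
force: [-0.8, -0.7, 0.3]
width: 0.003
gripper_force: 0.0
```

```bash
python3 - <<'E'
from h import *
st(); a=grab('side')
cv2.imwrite('pics/s1.png',cv2.resize(a['pixels'][120:280,180:380,::-1],None,fx=4,fy=4,interpolation=cv2.INTER_CUBIC)[:600])
E
```

```text
t 2.98 jig mm [-84.1  -0.   48.5] tool axes in jig
 [[-1.    -0.005  0.001]
 [-0.005  1.     0.   ]
 [-0.001  0.    -1.   ]] 
F jig [-1.  -0.4  0.3] grip 0.0 0.0033172927251787798 q [-0.3   0.47  0.12  2.16 -0.11  0.52  1.77]
```

View pics/s1.png

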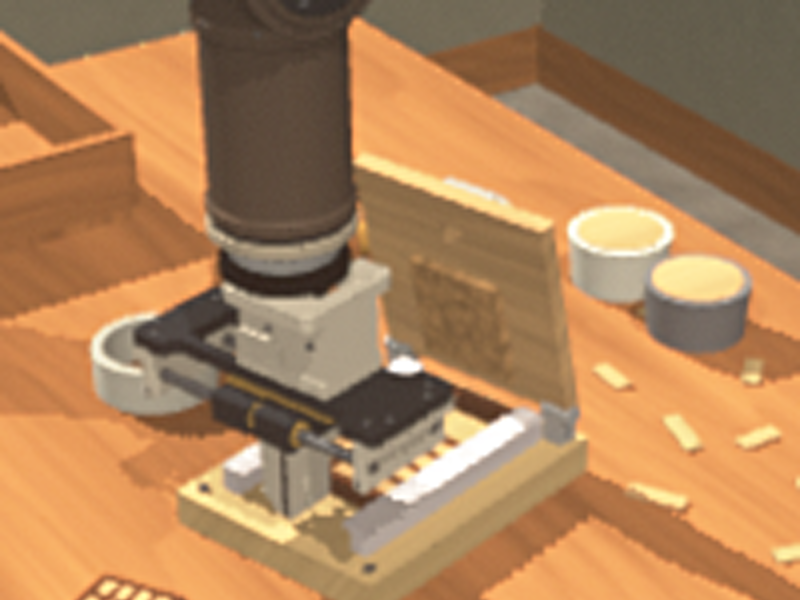

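Side crop: the closed fingers stand on the loading side between the guides, at crop (295,480), clear of lips and leaf. Pushing now.

{"method": "arm_command", "body": {
  "targets": [
    [[-0.008,0,0.001,0,0,0],[-0.008,0,0,0,0,0],[-0.006,0,0,0,0,0],[-0.006,0,0,0,0,0],[-0.006,0,0,0,0,0],[-0.006,0,0,0,0,0],[-0.006,0,0,0,0,0],[-0.006,0,0,0,0,0],[-0.003,0,0,0,0,0],[0,0,0,0,0,0]]
  ]
}}

```text
clock: 4.28
position: [0.519, 0.0575, 0.0467]
ee_rot: [-0.456, 3.108, 0.0]
force: [-0.6, 0.2, -0.5]
width: 0.008
gripper_force: 0.0
```

```bash
python3 -c "from h import *;st()"
```

```text
t 4.28 jig mm [-29.5   0.2  46.7] tool axes in jig
 [[-1.    -0.005  0.   ]
 [-0.005  1.    -0.   ]
 [-0.    -0.    -1.   ]] 
F jig [-0.5  0.4 -0.5] grip 0.0 0.008186884292253985 q [-0.3   0.53  0.12  2.03 -0.11  0.59  1.76]
```

{"method": "arm_command", "body": {
  "targets": [
    [[-0.003,0,0,0,0,0],[-0.003,0,0,0,0,0],[-0.002,0,0,0,0,0],[-0.001,0,0,0,0,0],[0,0,0,0,0,0]]
  ]
}}

```text
clock: 4.9
position: [0.5257, 0.0596, 0.0464]
ee_rot: [0.455, -3.105, 0.0]
force: [-5.7, -1.0, 3.4]
width: 0.002
gripper_force: 2.8
```

```bash
python3 -c "from h import *;st()"
```

```text
t 4.9 jig mm [-22.4   0.3  46.4] tool axes in jig
 [[-1.    -0.005 -0.003]
 [-0.005  1.     0.   ]
 [ 0.003  0.    -1.   ]] 
F jig [-5.8  0.6  3.4] grip 2.806556783616543 0.0016478266664112905 q [-0.31  0.54  0.12  2.01 -0.11  0.6   1.76]
```

{"method": "arm_command", "body": {
  "targets": [
    [[-0.002,0,0,0,0,0],[-0.002,0,0,0,0,0],[0,0,0,0,0,0],[0,0,0,0,0,0]]
  ]
}}

```text
clock: 5.4
position: [0.526, 0.0597, 0.0459]
ee_rot: [0.453, -3.099, 0.001]
force: [-16.2, -3.3, 11.3]
width: 0.007
gripper_force: 8.0
```

```bash
python3 -c "from h import *;st()"
```

```text
t 5.4 jig mm [-22.    0.4  45.9] tool axes in jig
 [[-1.    -0.005 -0.01 ]
 [-0.005  1.     0.001]
 [ 0.01   0.001 -1.   ]] 
F jig [-16.5   1.4  11.3] grip 7.9873126745224 0.006773798949332867 q [-0.31  0.54  0.13  2.   -0.11  0.61  1.76]
```

{"method": "arm_command", "body": {
  "targets": [
    [[0.02,0,-0.001,0,0,0],[0.01,0,-0.04,0,0,0],[0,0,-0.06,0,0,0],[0,-0.02,-0.058,0,0,0],[0,-0.033,-0.05,0,0,0],[-0.058,0,0,0,0,0],[-0.058,0,0,0,0,0],[-0.042,0,0,0,0,0],[0,0,0,0,0,0],[0,0,0,0,0,0]]
  ]
}}

```text
clock: 6.65
position: [0.6685, 0.0467, 0.2554]
ee_rot: [0.455, -3.108, 0.0]
force: [-0.4, -0.8, -0.1]
width: 0.006
gripper_force: 0.0
```

```bash
python3 - <<'E'
from h import *
st()
np.set_printoptions(precision=1,suppress=True)
w=tj(cloud(grab('top')))*1000; z=w[...,2]
m=(abs(w[...,1])<35)
print([(x,np.nanmedian(z[m&(abs(w[...,0]-x)<1.5)]).round(1)) for x in range(-30,45,3)])
m=(abs(w[...,1])<75)&(z>150)&(z<200)&(w[...,0]>30)&(w[...,0]<80); print(m.sum(),w[m].mean(0),w[m].max(0))
E
```

```text
t 6.65 jig mm [111.  -52.3 255.4] tool axes in jig
 [[-1.    -0.005 -0.001]
 [-0.005  1.    -0.   ]
 [ 0.001 -0.    -1.   ]] 
F jig [-0.7 -0.7 -0.1] grip 0.0 0.005675364583728405 q [-0.28  0.5   0.2   1.45 -0.1   1.2   1.8 ]
[(-30, np.float64(708.9)), (-27, np.float64(706.9)), (-24, np.float64(705.4)), (-21, np.float64(705.5)), (-18, np.float64(703.1)), (-15, np.float64(704.0)), (-12, np.float64(693.7)), (-9, np.float64(699.5)), (-6, np.float64(699.6)), (-3, np.float64(696.2)), (0, np.float64(697.6)), (3, np.float64(695.8)), (6, np.float64(694.1)), (9, np.float64(692.8)), (12, np.float64(692.0)), (15, np.float64(690.6)), (18, np.float64(691.3)), (21, np.float64(688.7)), (24, np.float64(686.7)), (27, np.float64(685.0)), (30, np.float64(685.6)), (33, np.float64(681.8)), (36, np.float64(682.6)), (39, np.float64(681.1)), (42, np.float64(679.9))]
108 [ 60.5 -46.6 184.2] [ 67.4 -19.1 194.4]
```

```bash
python3 - <<'E'
from h import *
w=tj(cloud(grab('side')))*1000; z=w[...,2]
m=(abs(w[...,1])<35)&(z<60)&(z>10)
print([(x,np.nanmedian(z[m&(abs(w[...,0]-x)<1.)]).round(1)) for x in range(-30,10,2)])
E
```

```text
[(-30, np.float64(22.5)), (-28, np.float64(22.2)), (-26, np.float64(23.1)), (-24, np.float64(21.5)), (-22, np.float64(22.7)), (-20, np.float64(22.9)), (-18, np.float64(23.1)), (-16, np.float64(24.0)), (-14, np.float64(24.0)), (-12, np.float64(29.7)), (-10, np.float64(27.6)), (-8, np.float64(31.1)), (-6, np.float64(33.9)), (-4, np.float64(35.0)), (-2, np.float64(35.9)), (0, np.float64(34.0)), (2, np.float64(35.2)), (4, np.float64(35.0)), (6, np.float64(35.0)), (8, np.float64(36.1))]
```

{"method": "arm_command", "body": {
  "targets": [
    [[0,0,0.03,0,0,0],[0,0,0.03,0,0,0],[0.002,0,0.001,0,0,0],[0,0,0,0,0,0],[0,0,0,0,0,0]]
  ]
}}

```text
clock: 7.38
position: [0.6678, 0.0465, 0.1965]
ee_rot: [-0.455, 3.106, 0.0]
force: [-0.3, 0.3, -0.3]
width: 0.004
gripper_force: 0.0
```

{"method": "arm_command", "body": {
  "targets": [
    [[0.013,0,0,0,0,0],[0.0125,0,0,0,0,0],[0.013,0,0.0025,0,0,0],[0.013,0,0.0025,0,0,0],[0.0123,0,0.0048,0,0,0],[0.0123,0,0.0048,0,0,0],[0.011,0,0.0073,0,0,0],[0.011,0,0.0073,0,0,0],[0,0,0,0,0,0]]
  ]
}}

```text
clock: 8.5
position: [0.5714, 0.0178, 0.1645]
ee_rot: [0.454, -3.106, 0.0]
force: [0.2, -0.6, 0.1]
width: 0.006
gripper_force: 0.0
```

{"method": "arm_command", "body": {
  "targets": [
    [[0.0093,0,0.0093,0,0,0],[0.0093,0,0.0093,0,0,0],[0.0074,0,0.011,0,0,0],[0.0074,0,0.011,0,0,0],[0.005,0,0.0122,0,0,0],[0.005,0,0.0122,0,0,0],[0.0025,0,0.011,0,0,0],[0.0025,0,0.011,0,0,0],[0,0,0,0,0,0]]
  ]
}}

```text
clock: 9.62
position: [0.5258, 0.0043, 0.0775]
ee_rot: [0.455, -3.106, 0.0]
force: [0.2, 0.4, -0.6]
width: 0.005
gripper_force: 0.0
```

```bash
python3 - <<'E'
from h import *
st(); a=grab('side')
cv2.imwrite('pics/s2.png',cv2.resize(a['pixels'][120:280,180:380,::-1],None,fx=4,fy=4,interpolation=cv2.INTER_CUBIC)[:600])
E
```

```text
t 9.62 jig mm [-37.9 -52.7  77.5] tool axes in jig
 [[-1.    -0.005 -0.002]
 [-0.005  1.     0.   ]
 [ 0.002  0.    -1.   ]] 
F jig [ 0.4  0.3 -0.6] grip 0.0 0.005333692355391549 q [-0.23  0.49  0.16  2.   -0.12  0.66  1.87]
```

View pics/s2.png

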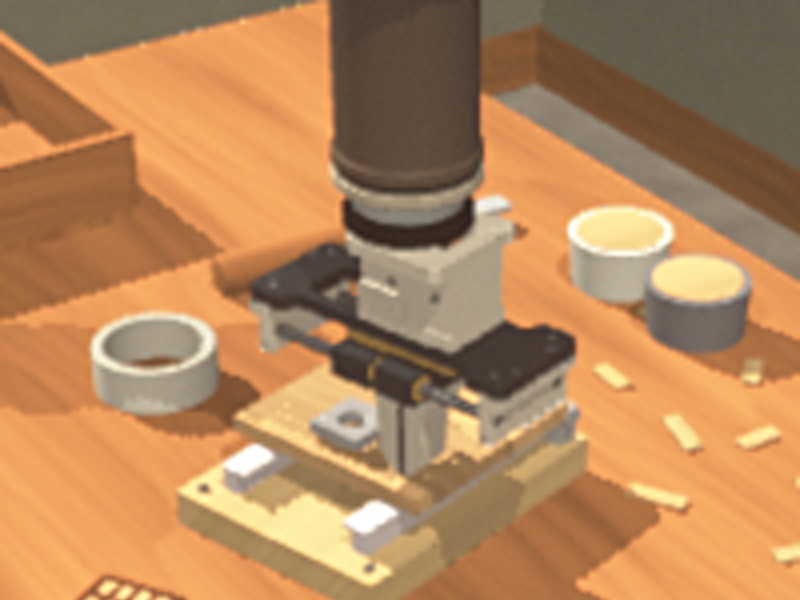

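The leaf is nearly level beneath the finger at (410,465), beside the plate at (348,422). Pressing it the last few mm.

{"method": "arm_command", "body": {
  "targets": [
    [[0,0,0.002,0,0,0],[0,0,0.002,0,0,0],[0,0,0.002,0,0,0],[0,0,0.001,0,0,0],[0,0,0,0,0,0],[0,0,0,0,0,0],[0,0,0,0,0,0]]
  ]
}}

```text
clock: 10.55
position: [0.527, 0.0044, 0.0747]
ee_rot: [-0.455, 3.107, 0.001]
force: [-13.7, -0.5, 44.0]
width: 0.005
gripper_force: 22.0
```

```bash
python3 -c "from h import *;st()"
```

```text
t 10.55 jig mm [-36.7 -53.   74.7] tool axes in jig
 [[-1.    -0.005  0.002]
 [-0.005  1.     0.   ]
 [-0.002  0.    -1.   ]] 
F jig [-13.3   3.3  44. ] grip 22.04136562126223 0.004526599022573999 q [-0.23  0.49  0.16  2.   -0.12  0.65  1.87]
```

{"method": "arm_command", "body": {
  "targets": [
    [[0,0,-0.03,0,0,0],[0,0,-0.05,0,0,0],[0,0,-0.05,0,0,0],[0.03,-0.0535,0,0,0,0],[0.03,-0.0535,0,0,0,0],[0.03,-0.0535,0,0,0,0],[0.03,-0.0535,0,0,0,0],[0.0295,-0.053,0,0,0,0],[0,0,0.02,0,0,0],[0,0,0,0,0,0]]
  ],
  "jaw": 0.08
}}

```text
clock: 11.8
position: [0.4591, -0.2941, 0.1805]
ee_rot: [0.453, -3.107, -0.003]
force: [0.9, 0.0, -0.2]
width: 0.873
gripper_force: 0.0
```

```bash
python3 - <<'E'
from h import *
np.set_printoptions(precision=1,suppress=True)
st(); a=grab('top')
w=tj(cloud(a))*1000; z=w[...,2]
cv2.imwrite('pics/t2.png',cv2.resize(a['pixels'][190:340,215:415,::-1],None,fx=4,fy=4,interpolation=cv2.INTER_CUBIC))
m=(abs(w[...,0]+34)<28)&(abs(w[...,1])<28)&(z>62)&(z<80); q=w[m]; print('plate top',len(q),np.median(q,0),cv2.minAreaRect(q[:,:2].astype(np.float32)))
m=(abs(w[...,0]+34)<6)&(abs(w[...,1])<6); print(z[m])
m=(abs(w[...,1])<74)&(w[...,0]>-60)&(w[...,0]<75)&(abs(w[...,1])>25)
print([(x,np.nanmedian(z[m&(abs(w[...,0]-x)<3)]).round(1)) for x in range(-70,80,10)])
E
```

```text
t 11.8 jig mm [-186.  -320.2  180.5] tool axes in jig
 [[-1. -0. -0.]
 [-0.  1.  0.]
 [ 0.  0. -1.]] 
F jig [ 0.9 -0.2 -0.2] grip 0.0 0.8730204499912627 q [ 0.2  0.4  0.3  1.9 -0.1  0.9  2.5]
plate top 153 [-33.7   0.5  69. ] ((-32.777862548828125, -0.3581695556640625), (37.89766311645508, 39.195396423339844), 89.05972290039062)
[]
[(-70, np.float64(nan)), (-60, np.float64(51.0)), (-50, np.float64(55.3)), (-40, np.float64(55.6)), (-30, np.float64(55.5)), (-20, np.float64(54.5)), (-10, np.float64(55.0)), (0, np.float64(54.9)), (10, np.float64(54.7)), (20, np.float64(54.6)), (30, np.float64(55.4)), (40, np.float64(54.1)), (50, np.float64(55.7)), (60, np.float64(55.4)), (70, np.float64(55.7))]
  return np.nanmean(a, axis, out=out, keepdims=keepdims)
```

View pics/t2.png

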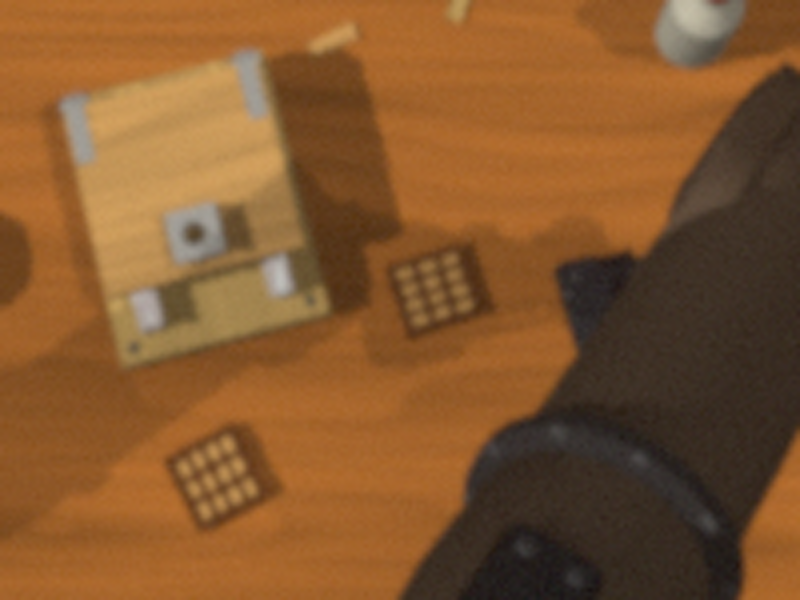

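Top crop: leaf shut and level (height ≈55 mm throughout), plate with its dark hole at crop (194,233), loose tiles untouched. Taking the pin.

{"method": "arm_command", "body": {
  "targets": [
    [[0,0,0.03,0,0,0],[0,0,0.03,0,0,0],[0,0,0.0235,0,0,0],[0,0,0,0,0,0],[0,0,0,0,0,0]]
  ]
}}

```text
clock: 12.48
position: [0.4611, -0.294, 0.0993]
ee_rot: [-0.457, 3.107, -0.001]
force: [-0.4, -0.1, -0.3]
width: 0.87
gripper_force: 0.0
```

{"method": "arm_command", "body": {
  "targets": [
    [[0,0,0,0,0,0],[0,0,0,0,0,0],[0,0,0,0,0,0],[0,0,0,0,0,0],[0,0,0,0,0,0],[0,0,0,0,0,0]]
  ],
  "jaw": 0,
  "newtons": 45
}}

```text
clock: 13.22
position: [0.4601, -0.2942, 0.098]
ee_rot: [0.456, -3.108, -0.0]
force: [-0.9, -0.3, 0.5]
width: 0.273
gripper_force: 0.6
```

```bash
python3 - <<'E'
from h import *
st(); a=dict(np.load('top.npz'))
def ray(u,v,z):
    d=rot(a)@np.array([(u-a['cx'])/a['fx'],(v-a['cy'])/a['fy'],1.]); c=np.array(a['xyz']); return tj(c+d*(z-c[2])/d[2])*1000
f=lambda x,y,z: ray(215+(x+.5)/4-.5,190+(y+.5)/4-.5,z)
print('hole',f(194,233,.070),'pin top',f(683,310,.115))
E
```

```text
t 13.22 jig mm [-185.1 -320.6   98. ] tool axes in jig
 [[-1.    -0.005 -0.   ]
 [-0.005  1.     0.   ]
 [ 0.     0.    -1.   ]] 
F jig [-1.  -0.   0.5] grip 0.632804911583662 0.272532409450764 q [ 0.27  0.49  0.27  1.95 -0.19  0.73  2.52]
hole [-32.80705981   0.24530785  70.        ] pin top [-183.7827952  -320.20172547  115.        ]
```

{"method": "arm_command", "body": {
  "targets": [
    [[0,0,0,0,0,0],[0,0,0,0,0,0],[0,0,-0.02,0,0,0],[0,0,-0.03,0,0,0],[0,0,-0.04,0,0,0],[0,0,-0.03,0,0,0],[0,0,0,0,0,0],[0,0,0,0,0,0]]
  ]
}}

```text
clock: 14.22
position: [0.4597, -0.2938, 0.2173]
ee_rot: [0.456, -3.108, -0.001]
force: [-1.2, -0.2, -1.3]
width: 0.232
gripper_force: 45.0
```

```bash
python3 - <<'E'
from h import *
np.set_printoptions(precision=1,suppress=True)
st(); a=grab('side')
w=tj(cloud(a))*1000; z=w[...,2]
m=(np.hypot(w[...,0]+185,w[...,1]+320)<30)&(z>70); v,u=np.where(m); print(u.min(),u.max(),v.min(),v.max())
for zz in range(100,240,8):
    q=w[m&(abs(z-zz)<4)]; 
    if len(q): print(zz,len(q),np.median(q,0))
u0,v0=int(u.mean()),int(v.mean())
cv2.imwrite('pics/s3.png',cv2.resize(a['pixels'][v0-60:v0+60,u0-80:u0+80,::-1],None,fx=5,fy=5,interpolation=cv2.INTER_CUBIC)); print(u0,v0)
E
```

```text
t 14.22 jig mm [-185.3 -320.2  217.3] tool axes in jig
 [[-1. -0. -0.]
 [-0.  1.  0.]
 [ 0.  0. -1.]] 
F jig [-1.2  0.1 -1.3] grip 44.998390674591064 0.2323884887434207 q [ 0.2  0.3  0.3  1.8 -0.1  1.   2.5]
324 366 8 286
124 1 [-186.9 -320.7  127.5]
132 8 [-188.1 -322.   132.8]
140 16 [-189.3 -323.1  141.4]
148 20 [-189.  -323.1  147.3]
156 20 [-188.9 -323.2  155.3]
164 21 [-188.9 -321.6  163.6]
172 22 [-188.5 -322.5  172. ]
180 6 [-193.1 -319.6  181.9]
188 72 [-193.2 -326.4  188. ]
196 36 [-193.4 -320.9  197.1]
204 69 [-194.  -321.3  204.8]
212 96 [-193.7 -322.8  212.7]
220 104 [-193.8 -324.4  219.9]
228 122 [-193.5 -324.7  228.1]
236 126 [-192.5 -320.   234.5]
337 210
```

View pics/s3.png

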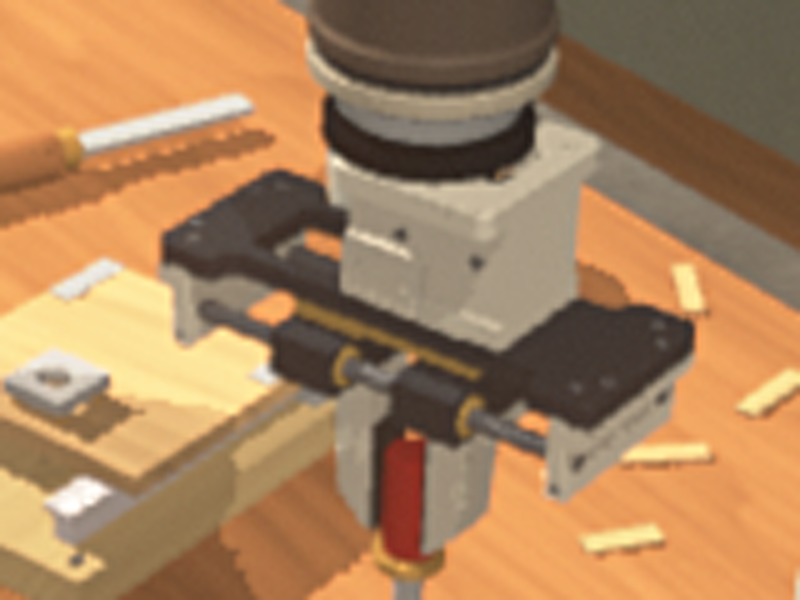

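The pin is held upright (handle at crop (405,500), collar at (408,560)), and the shank is within 1 mm of the TCP axis. Moving it over the plate hole.

{"method": "arm_command", "body": {
  "targets": [
    [[-0.02,0.04,0,0,0,0],[-0.025,0.054,0,0,0,0],[-0.025,0.054,0,0,0,0],[-0.025,0.054,0,0,0,0],[-0.025,0.054,0,0,0,0],[-0.02,0.044,0,0,0,0],[-0.0116,0.02,0,0,0,0],[0,0,0,0,0,0],[0,0,0,0,0,0],[0,0,0,0,0,0]]
  ]
}}

```text
clock: 15.52
position: [0.5132, 0.0543, 0.2178]
ee_rot: [0.452, -3.108, 0.001]
force: [0.3, -1.0, -0.8]
width: 0.23
gripper_force: 45.0
```

```bash
python3 - <<'E'
from h import *
np.set_printoptions(precision=1,suppress=True)
st(); a=grab('side')
w=tj(cloud(a))*1000; z=w[...,2]
m=(np.hypot(w[...,0]+34,w[...,1])<22)
for zz in range(124,190,8):
    q=w[m&(abs(z-zz)<4)]
    if len(q): print(zz,len(q),np.median(q,0))
q=w[m&(z>64)&(z<75)]; print('plate',len(q),np.median(q,0),cv2.minAreaRect(q[:,:2].astype(np.float32)))
cv2.imwrite('pics/s4.png',cv2.resize(a['pixels'][160:260,220:340,::-1],None,fx=6,fy=6,interpolation=cv2.INTER_CUBIC))
E
```

```text
t 15.53 jig mm [-35.9  -1.3 217.8] tool axes in jig
 [[-1. -0. -0.]
 [-0.  1. -0.]
 [ 0. -0. -1.]] 
F jig [-0.  -1.  -0.8] grip 44.99837636947632 0.22985824045626777 q [-0.3  0.3  0.2  1.9 -0.1  1.   1.7]
132 6 [-37.7  -2.9 133. ]
140 13 [-36.3  -3.8 139. ]
148 16 [-39.1  -4.1 148.9]
156 14 [-38.7  -4.7 156.3]
164 16 [-39.5  -4.2 164.4]
172 13 [-38.7  -0.3 171.8]
180 6 [-39.2  -6.8 177.1]
188 49 [-43.4  -7.5 188. ]
plate 131 [-34.8  -0.1  68.5] ((-35.081886291503906, -0.5676002502441406), (41.343719482421875, 40.30323791503906), 62.03693389892578)
```

View pics/s4.png

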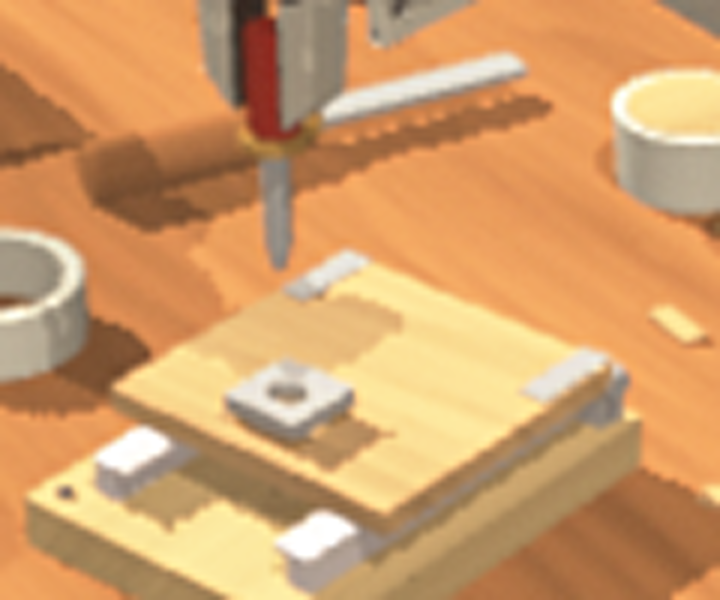

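```bash
python3 - <<'E'
from h import *
st(); a=dict(np.load('side.npz'))
def ray(u,v,z):
    d=rot(a)@np.array([(u-a['cx'])/a['fx'],(v-a['cy'])/a['fy'],1.]); c=np.array(a['xyz']); return (tj(c+d*(z-c[2])/d[2])*1000).round(1)
f=lambda x,y,z: ray(220+(x+.5)/6-.5,160+(y+.5)/6-.5,z)
print('hole',f(289,392,.070),'tip',f(280,268,.1288),'shank',f(275,170,.177))
E
```

```text
t 15.57 jig mm [-35.7  -1.1 217.9] tool axes in jig
 [[-1.    -0.003 -0.   ]
 [-0.003  1.    -0.   ]
 [ 0.    -0.    -1.   ]] 
F jig [ 0.3  0.3 -1.2] grip 44.9984335899353 0.2315891680621223 q [-0.34  0.28  0.17  1.88 -0.06  0.98  1.71]
hole [-32.7  -1.8  70. ] tip [-35.1  -1.5 128.8] shank [-41.3  -6.5 177. ]
```

{"method": "arm_command", "body": {
  "targets": [
    [[0,0,0,0,0,0]]
  ]
}}

```text
clock: 15.7
position: [0.5135, 0.0551, 0.2181]
ee_rot: [-0.454, 3.109, -0.0]
force: [0.3, -0.1, -0.9]
width: 0.233
gripper_force: 45.0
```

{"method": "arm_command", "body": {
  "targets": [
    [[-0.002,0,0.02,0,0,0],[0,0,0.02,0,0,0],[0,0,0.01,0,0,0],[0,0,0,0,0,0],[0,0,0,0,0,0],[0,0,0,0,0,0]]
  ]
}}

```text
clock: 16.45
position: [0.5159, 0.0565, 0.1687]
ee_rot: [-0.455, 3.107, 0.0]
force: [0.1, -0.7, -0.6]
width: 0.233
gripper_force: 45.0
```

```bash
python3 - <<'E'
from h import *
st(); a=grab('side')
cv2.imwrite('pics/s5.png',cv2.resize(a['pixels'][190:240,240:300,::-1],None,fx=12,fy=12,interpolation=cv2.INTER_CUBIC))
E
```

```text
t 16.45 jig mm [-3.270e+01  1.000e-01  1.687e+02] tool axes in jig
 [[-1.    -0.005  0.001]
 [-0.005  1.    -0.   ]
 [-0.001 -0.    -1.   ]] 
F jig [-0.1 -0.7 -0.6] grip 44.998512268066406 0.2329995590764307 q [-0.33  0.35  0.16  1.94 -0.07  0.86  1.72]
```

View pics/s5.png

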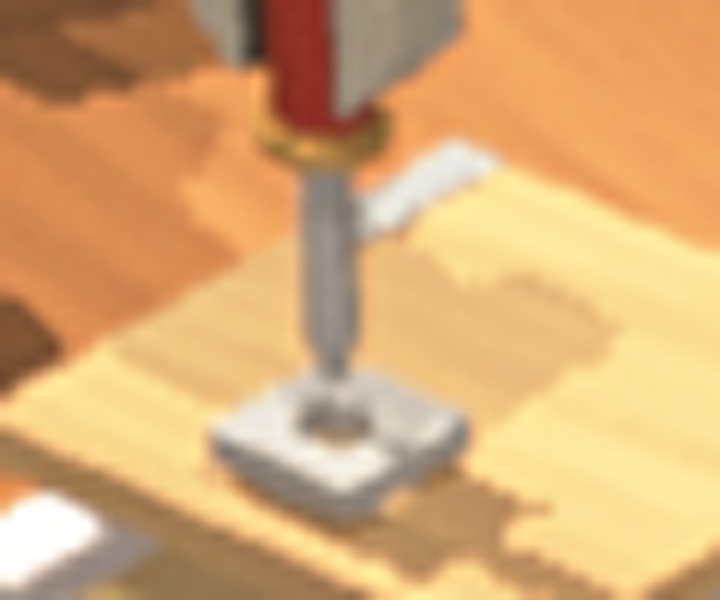

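Crop: the pin tip at (335,375) stands right above the plate hole at (336,420), and the 10 mm gap explains the offset. Inserting.

{"method": "arm_command", "body": {
  "targets": [
    [[0,0,0.006,0,0,0],[0,0,0.006,0,0,0],[0,0,0.006,0,0,0],[0,0,0.006,0,0,0],[0,0,0.006,0,0,0],[0,0,0,0,0,0],[0,0,0,0,0,0]]
  ]
}}

```text
clock: 17.38
position: [0.5155, 0.0565, 0.1381]
ee_rot: [-0.456, 3.108, 0.0]
force: [-0.0, -0.0, -0.7]
width: 0.231
gripper_force: 45.0
```

```bash
python3 -c "from h import *;st()"
```

```text
t 17.38 jig mm [-33.1   0.2 138.1] tool axes in jig
 [[-1.    -0.005  0.   ]
 [-0.005  1.    -0.   ]
 [-0.    -0.    -1.   ]] 
F jig [-0.  -0.  -0.7] grip 44.99849081039429 0.2305492928207315 q [-0.33  0.39  0.15  1.97 -0.08  0.79  1.73]
```

{"method": "arm_command", "body": {
  "targets": [
    [[0,0,0.006,0,0,0],[0,0,0.006,0,0,0],[0,0,0.006,0,0,0],[0,0,0.006,0,0,0],[0,0,0.004,0,0,0],[0,0,0,0,0,0],[0,0,0,0,0,0]]
  ]
}}

```text
clock: 18.25
position: [0.5154, 0.0564, 0.1101]
ee_rot: [0.456, -3.108, -0.0]
force: [0.9, 0.5, -0.5]
width: 0.236
gripper_force: 45.0
```

```bash
python3 -c "from h import *;st()"
```

```text
t 18.25 jig mm [-33.2   0.2 110.1] tool axes in jig
 [[-1.    -0.005  0.   ]
 [-0.005  1.     0.   ]
 [-0.     0.    -1.   ]] 
F jig [ 1.   0.2 -0.5] grip 44.99838888645172 0.23649859048046412 q [-0.32  0.43  0.14  1.99 -0.09  0.73  1.74]
```

{"method": "arm_command", "body": {
  "targets": [
    [[0,0,0.004,0,0,0],[0,0,0.003,0,0,0],[0,0,0.003,0,0,0],[0,0,0.003,0,0,0],[0,0,0.001,0,0,0],[0,0,0,0,0,0],[0,0,0,0,0,0]]
  ],
  "newtons": 58
}}

```text
clock: 19.12
position: [0.5155, 0.0565, 0.0967]
ee_rot: [-0.456, 3.108, 0.0]
force: [-3.8, -0.0, 12.4]
width: 0.227
gripper_force: 58.0
```

```bash
python3 -c "from h import *;st()"
```

```text
t 19.12 jig mm [-33.1   0.2  96.7] tool axes in jig
 [[-1.    -0.005  0.   ]
 [-0.005  1.     0.   ]
 [-0.     0.    -1.   ]] 
F jig [-3.6  1.  12.4] grip 58.004246950149536 0.22708139600386135 q [-0.32  0.45  0.14  2.01 -0.09  0.7   1.74]
```

{"method": "arm_command", "body": {
  "targets": [
    [[0,0,0.001,0,0,0],[0,0,0,0,0,0],[0,0,0,0,0,0],[0,0,0,0,0,0],[0,0,0,0,0,0],[0,0,0,0,0,0]]
  ]
}}

```text
clock: 19.88
position: [0.5156, 0.0565, 0.0965]
ee_rot: [-0.455, 3.108, 0.001]
force: [-7.5, -1.5, 23.2]
width: 0.232
gripper_force: 58.0
```

```bash
python3 - <<'E'
from h import *
st(); a=grab('side')
cv2.imwrite('pics/s6.png',cv2.resize(a['pixels'][170:270,220:340,::-1],None,fx=6,fy=6,interpolation=cv2.INTER_CUBIC))
E
```

```text
t 19.88 jig mm [-33.    0.2  96.5] tool axes in jig
 [[-1.    -0.005  0.001]
 [-0.005  1.     0.   ]
 [-0.001  0.    -1.   ]] 
F jig [-7.6  0.7 23.2] grip 58.00847947597504 0.23244719424226917 q [-0.32  0.45  0.14  2.01 -0.09  0.7   1.74]
```

View pics/s6.png

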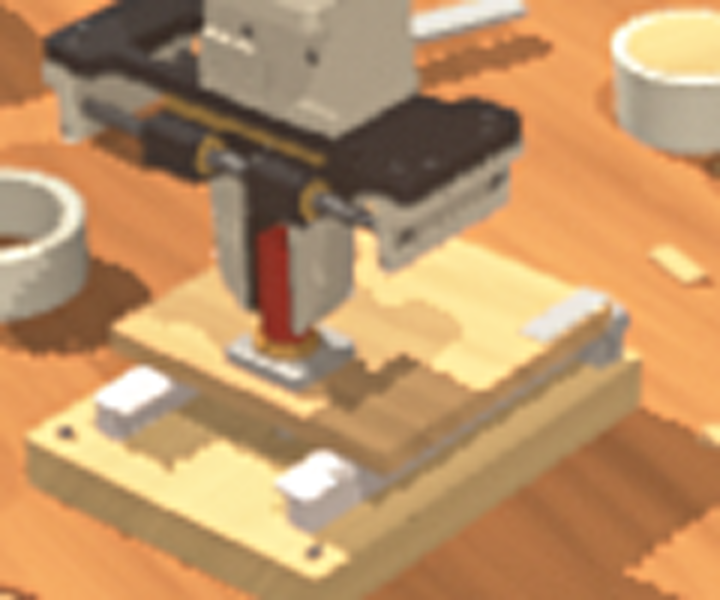

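The collar at (287,345) sits on the plate, which is fully down (hard stop, 23 N). The fingertips are above the collar and clear of plate and leaf. Handing in.

```bash
python3 -c "from cell import arm;print(arm.sign_off())"
```

```text
the job is handed in; nothing more can be done
None
```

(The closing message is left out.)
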